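# Line up the culture media bottles by size on the bench strip

## Task

Line up the four amber gold-capped bottles in order of size on the white strip: the largest on the circle next to the blue block, then getting smaller circle by circle, to the smallest next to the grey block. Stand each one upright in the middle of its circle, set it down gently without dropping it or tipping it over, and let go of them all.

Things in the scene. Friction and masses are not known exactly. Their poses are not given: they have to be found in the camera images.
- bottle_xl: the largest of four closed round amber glass bottles with gold screw caps and a paper label; 120 mm tall, body 66 mm across, cap 36 mm across and 24 mm high at the very top (the easy place to grip from above), about 340 g. Loose, standing upright on the table. Origin at the centre of its underside, z up
- bottle_l: the second largest of four closed round amber glass bottles with gold screw caps and a paper label; 104 mm tall, body 58 mm across, cap 33 mm across and 24 mm high at the very top (the easy place to grip from above), about 220 g. Loose, standing upright on the table. Origin at the centre of its underside, z up
- bottle_m: the second smallest of four closed round amber glass bottles with gold screw caps and a paper label; 88 mm tall, body 50 mm across, cap 30 mm across and 24 mm high at the very top (the easy place to grip from above), about 140 g. Loose, standing upright on the table. Origin at the centre of its underside, z up
- bottle_s: the smallest of four closed round amber glass bottles with gold screw caps and a paper label; 72 mm tall, body 42 mm across, cap 27 mm across and 24 mm high at the very top (the easy place to grip from above), about 80 g. Loose, standing upright on the table. Origin at the centre of its underside, z up
- mark_1: one of four identical flat printed circles (white, black outline 74 mm across, black dot in the middle) in a row, 84 mm apart, on a fixed white strip 430 x 90 mm and 10 mm thick. Number 1 of the four counted along the strip (mark_1 and mark_4 are the ends). Origin at the circle's centre on the strip's top face, 10 mm above the table; y along the strip towards mark_1's end, z up
- mark_2: a circle like mark_1. Number 2 of the four counted along the strip (mark_1 and mark_4 are the ends). Origin at the circle's centre on the strip's top face, 10 mm above the table; y along the strip towards mark_1's end, z up
- mark_3: a circle like mark_1. Number 3 of the four counted along the strip (mark_1 and mark_4 are the ends). Origin at the circle's centre on the strip's top face, 10 mm above the table; y along the strip towards mark_1's end, z up
- mark_4: a circle like mark_1. Number 4 of the four counted along the strip (mark_1 and mark_4 are the ends). Origin at the circle's centre on the strip's top face, 10 mm above the table; y along the strip towards mark_1's end, z up
- block_blue: fixed blue plastic block, 50 mm across the strip, 26 mm along it, 22 mm high, on the strip 64 mm beyond the centre of one of the end circles (either end: it differs from start to start); marks the large end of the series. Origin at the centre of its underside, 10 mm above the table
- block_grey: fixed grey plastic block, 50 mm across the strip, 26 mm along it, 22 mm high, on the strip 64 mm beyond the centre of one of the end circles (either end: it differs from start to start); marks the small end of the series. Origin at the centre of its underside, 10 mm above the table
There are look-alikes about, which are no part of the job. Leave any pink look-alike of the bottle_s alone.

How it is judged:
At the end, for the whole second after the job is handed in: Counting from the circle beside the blue block: largest, second largest, second smallest, smallest bottle, each standing on the strip within 14 mm of the centre of its circle, upright within 0.08 rad, at rest (below 20 mm/s) and released (((horizontal distance between block_blue and mark_1 below 0.1 m and horizontal distance between bottle_xl and mark_1 below 0.014 m and horizontal distance between bottle_l and mark_2 below 0.014 m and horizontal distance between bottle_m and mark_3 below 0.014 m and horizontal distance between bottle_s and mark_4 below 0.014 m) or (horizontal distance between block_blue and mark_4 below 0.1 m and horizontal distance between bottle_xl and mark_4 below 0.014 m and horizontal distance between bottle_l and mark_3 below 0.014 m and horizontal distance between bottle_m and mark_2 below 0.014 m and horizontal distance between bottle_s and mark_1 below 0.014 m)) and angle between each of bottle_xl, bottle_l, bottle_m, bottle_s's own z axis and vertical below 0.08 rad and height (world z) of each of bottle_xl, bottle_l, bottle_m, bottle_s below 0.016 m and linear speed of each of bottle_xl, bottle_l, bottle_m, bottle_s below 0.02 m/s and contact force between each of bottle_xl, bottle_l, bottle_m, bottle_s and the fingers below 0.05 N); the robot touches nothing.
It fails at once if a bottle is tipped over (tilted more than 0.6 rad) (angle between any of bottle_xl, bottle_l, bottle_m, bottle_s's own z axis and vertical above 0.6 rad).
It fails at once if a bottle is dropped or thrown: it moves faster than 0.7 m/s (a fall of 25 mm) while the fingers do not touch it ((linear speed of bottle_xl above 0.7 m/s and contact force between bottle_xl and the fingers below 0.05 N) or (linear speed of bottle_l above 0.7 m/s and contact force between bottle_l and the fingers below 0.05 N) or (linear speed of bottle_m above 0.7 m/s and contact force between bottle_m and the fingers below 0.05 N) or (linear speed of bottle_s above 0.7 m/s and contact force between bottle_s and the fingers below 0.05 N)).
It also fails if it takes over 83 s, if anything falls off the work surface, if the arm or the gripper's body presses on something with over 40 N, if the wrist force passes 120 N, or if a joint passes its speed limit or range.

## Robot

A 6-joint arm with a two-finger parallel gripper is mounted at the origin on the work surface. World frame = base frame: x ahead of the robot, y to its left, z up, the work surface at z = 0. Lengths are in m, angles in rad, forces in N, time in s.
With the tool pointing down it reaches from about 0.25 to 0.725 m from the base axis. Payload 4 kg.
Tool frame: the origin (TCP) lies midway between the tips of the shut fingers; the grasp point (between the pads) lies 19 mm behind it; z points along the fingers, y is the line along which they close (so a half turn about z gives the same grasp; the last joint's range is limited). The gripper opens to 85 mm and grips with 20 to 120 N. Pads are 22 mm wide; open, the fingers measure 114 mm over their backs; the gripper's body (76 mm by 85 mm) begins 54 mm behind the grasp point. The pads swing forward as they close: fully open they stand 13 mm farther back than shut.
Start: joints at [-1.335, 0.241, 0.005, 1.335, 0, 1.571], TCP at [0.117, -0.486, 0.231] pointing down, gripper open.
Joint ranges: [-2.72, 2.72], [-1.05, 1.87], [-1.09, 1.28], [-1.99, 2.15], [-1.42, 1.44], [-3.14, 3.14]. Speed limits (rad/s): [2.79, 2.79, 3.14, 3.14, 3.14, 3.14].

## Interface

Orientations are given as a unit quaternion [x, y, z, w].
In Python, from workcell import get_obs, camera, job_done, silhouettes gives the robot as it stands. The module is installed in compiled form; this text tells all that it offers.
- The arm moves only by the tool drive_tool, never from a script. Its argument "increments" is a list of rows, each a list of 3 entries, a list of its own where there are three numbers: the shift along the world's x, y, z in mm, then the turn, a rotation vector about the world's x, y, z in degrees, then the opening, from 0 (shut) to 1 (fully open). A call has 1 to 8 rows; each row shifts and turns the commanded pose from where the row before left it; what a row does not reach is not made up. A row lasts 1/12 s, in which the tool goes at most 41.7 mm and 7.16 degrees, less where a joint would pass 70% of its speed; a pose out of reach is approached as far as the arm can. A call is refused whole if a number of a shift passes 41.7 or a number of a turn 7.16, either way. A call with a gripper value outside its range is refused whole. The fingers move at their own pace and stop on an object; the grip force is fixed at half the most. Time passes only in rows, so rows that do not move let the fingers close. It gives the time, the measured TCP pose, the force, the opening and the grip force at its end, in the units of the state.
- get_obs(): the state, without advancing time (a new reading comes with each control period).
- camera(name): name is "scene" or "top"; returns a dict with "image" (400x640x3 uint8, red, green, blue), "K" (3x3 intrinsics, pixels), "k1" (the pictures are not rectified: a ray, as slopes to the right and down, at radius r is drawn at 1 + k1 r^2 times it, then the intrinsics apply), "view" (4x4, takes a point from world to camera coordinates). Camera axes: x right, y down, z forward; pixel columns grow to the right and rows downward; lengths in m; the calibration is good to about 2 mm. A picture is of the moment at which its call begins. There is no depth.
- job_done(): hands the job in; it is judged then, once.
Trained networks look in a picture, given as the dict that the camera call returned (one of the last four; its "shot" number tells which), for a name from the list of things; names that differ only in an ending like _2 or _b are one class to them, and where a whole thing is asked for, a point or a joint stands for the part that bears it (a point fixed in the world has none). Each returns a list of dicts, best first, with "conf" (0 to 1); they miss things now and then, are a little off and sometimes report something else, mostly with a low value. They report only what shows in the picture. A call takes as long as a camera call. They do not tell look-alikes from the thing itself.
- silhouettes(query, picture): "region" (400x640 bool, what is visible of it) and "bbox" ([left, top, right, bottom] in pixels, round what is visible of it).
The state is a dict: "clock": time; "joint_pos": joint angles; "joint_vel": joint speeds; "tau": joint torques, N m; "eef_pos": TCP position; "tool_rot": TCP orientation; "ft_force": force on the tool from outside, world axes, zero at the start; "ft_torque": the same for the moment, N m; "grip_width": finger opening in m; "grasp_force": force on a finger pad.
Only numpy, scipy, OpenCV 4.12 (cv2) and the standard library are available. Lean on these libraries where they do the work, as an engineer would, in place of code of your own. Each camera call takes 0.05 s, during which the arm holds its last target. There are 200 camera calls.

## Working session

There is one attempt and no reset: what is moved stays moved. The work goes in short steps, Python scripts to look and compute and a tool call to move; the robot and the scene stay as the last step left them, time stands still between calls to the robot, and variables do not carry over. Pictures are saved under pics/ and viewed, at most 14 in all, crops included, and the job is handed in when it is done.

Besides the shell and the picture viewer there is one more tool, called after ">>>" as a command line: name --argument value ..., lists and objects as JSON in quotes. drive_tool: Moves the arm, as the interface text tells. Its arguments: {"type":"object","properties":{"increments":{"type":"array"}},"required":["increments"]}

```bash
mkdir -p pics; cat > h.py <<'E'
import numpy as np, cv2
from workcell import get_obs, camera, job_done, silhouettes
def ray(c,px):
    K=np.array(c["K"]);V=np.array(c["view"])
    d=np.array([(px[0]-K[0,2])/K[0,0],(px[1]-K[1,2])/K[1,1]]);u=d.copy()
    for _ in range(20): u=d/(1+c["k1"]*(u@u))
    R=V[:3,:3];return -R.T@V[:3,3], R.T@np.array([u[0],u[1],1])
def onz(c,px,z):
    o,d=ray(c,px);return o+d*(z-o[2])/d[2]
def proj(c,P):
    V=np.array(c["view"]);K=np.array(c["K"])
    p=np.atleast_2d(P)@V[:3,:3].T+V[:3,3];u=p[:,:2]/p[:,2:]
    u=u*(1+c["k1"]*(u**2).sum(1,keepdims=True));return u*[K[0,0],K[1,1]]+[K[0,2],K[1,2]]
def save(c,n,f=1.,box=None):
    im=c["image"][...,::-1]
    if box: im=im[box[1]:box[3],box[0]:box[2]]
    cv2.imwrite("pics/"+n,cv2.resize(im,None,fx=f,fy=f,interpolation=cv2.INTER_CUBIC))
E
python3 - <<'E'
from h import *
for n in("scene","top"):
    c=camera(n);save(c,n+"0.png",1.25);np.save(n+"0.npy",c,allow_pickle=True)
    print(n,c["K"],c["k1"],np.round(c["view"],3).tolist())
    for q in("bottle_xl","bottle_l","bottle_m","bottle_s","mark_1","block_blue","block_grey"):
        print(q,[(round(r["conf"],2),[int(v) for v in r["bbox"]]) for r in silhouettes(q,c)])
E
```

```text
scene [[413.82341113   0.         329.18718973]
 [  0.         413.82341113 196.86746743]
 [  0.           0.           1.        ]] -0.07092099745437928 [[0.336, 0.942, 0.021, -0.175], [0.663, -0.22, -0.716, -0.291], [-0.669, 0.254, -0.698, 1.243], [0.0, 0.0, 0.0, 1.0]]
bottle_xl [(0.72, [334, 147, 368, 204])]
bottle_l [(0.86, [175, 197, 209, 247]), (0.65, [259, 146, 279, 178])]
bottle_m [(0.86, [175, 197, 209, 247]), (0.65, [259, 146, 279, 178])]
bottle_s [(0.86, [175, 197, 209, 247]), (0.65, [259, 146, 279, 178])]
mark_1 [(0.89, [380, 222, 412, 250]), (0.89, [296, 232, 336, 263]), (0.76, [341, 227, 377, 254]), (0.6, [413, 217, 451, 243])]
block_blue [(0.79, [276, 237, 294, 260]), (0.16, [299, 233, 336, 264])]
block_grey [(0.7, [450, 207, 473, 230])]
top [[462.53861584   0.         322.76047375]
 [  0.         462.53861584 198.8345104 ]
 [  0.           0.           1.        ]] -0.012743652797406158 [[-0.02, -1.0, -0.019, 0.033], [-0.991, 0.023, -0.135, 0.484], [0.136, 0.016, -0.991, 1.037], [0.0, 0.0, 0.0, 1.0]]
bottle_xl [(0.62, [283, 196, 313, 228])]
bottle_l [(0.9, [183, 200, 211, 224]), (0.83, [358, 252, 377, 273]), (0.7, [303, 138, 332, 166]), (0.57, [436, 183, 470, 214]), (0.34, [268, 134, 297, 163])]
bottle_m [(0.9, [183, 200, 211, 224]), (0.83, [358, 252, 377, 273]), (0.7, [303, 138, 332, 166]), (0.57, [436, 183, 470, 214]), (0.34, [268, 134, 297, 163])]
bottle_s [(0.9, [183, 200, 211, 224]), (0.83, [358, 252, 377, 273]), (0.7, [303, 138, 332, 166]), (0.57, [436, 183, 470, 214]), (0.34, [268, 134, 297, 163])]
mark_1 [(0.85, [234, 135, 261, 163]), (0.83, [339, 142, 367, 170]), (0.69, [269, 133, 298, 165]), (0.67, [305, 138, 334, 168])]
block_blue [(0.67, [377, 146, 384, 169])]
block_grey [(0.52, [214, 132, 228, 155]), (0.49, [375, 146, 385, 169])]
```

View pics/top0.png

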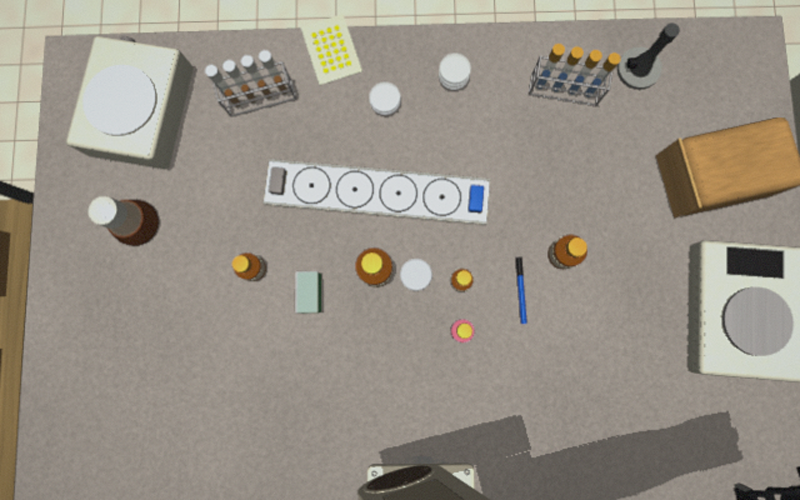

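View pics/scene0.png

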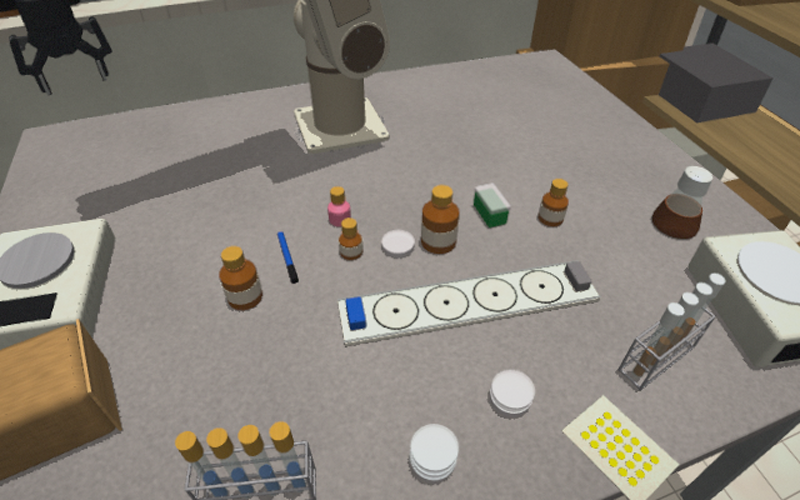

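The top picture (800 px wide) shows these candidates:
- XL is the big amber bottle at (374,264).
- L is the amber bottle at (572,250).
- M is the amber bottle at (248,265).
- S is the small amber bottle at (462,279).
- Look-alikes to leave alone are the pink one at (462,330), the flask at (130,215) and the orange-capped tubes.

The blue block at (477,198) is on the -y side. Next I measure the caps and circles and check the choice in a crop.

```bash
cat > m.py <<'E'
from h import *
from scipy.optimize import minimize, least_squares
SZ={"xl":(.120,.066,.036),"l":(.104,.058,.033),"m":(.088,.050,.030),"s":(.072,.042,.027)}
t=np.linspace(0,2*np.pi,40)
def capmask(c):
    h=cv2.cvtColor(c["image"],cv2.COLOR_RGB2HSV);return cv2.inRange(h,(14,120,140),(32,255,255))
def locate(c,name,xy,z0=0.,rad=.045):
    H,B,C=SZ[name];m=capmask(c)
    def hull(p): 
        return cv2.convexHull(proj(c,np.concatenate([np.c_[p[0]+C/2*np.cos(t),p[1]+C/2*np.sin(t),0*t+z] for z in(z0+H-.024,z0+H)])).astype(np.float32))[:,0]
    ctr=proj(c,[[*xy,z0+H-.01]])[0]
    n,l,s,cc=cv2.connectedComponentsWithStats(m)
    k=min((i for i in range(1,n) if s[i,4]>15),key=lambda i:np.hypot(*(cc[i]-ctr)))
    def f(p):
        M=cv2.moments(hull(p));return np.array([M["m10"]/M["m00"],M["m01"]/M["m00"]])-cc[k]
    r=least_squares(f,xy,diff_step=1e-3);A=cv2.contourArea(hull(r.x))
    return r.x,cc[k],s[k,4],A
E
python3 - <<'E'
from m import *
T=np.load("top0.npy",allow_pickle=True).item();S=np.load("scene0.npy",allow_pickle=True).item()
px={"xl":(374,264),"l":(577,245),"m":(241,264),"s":(464,278)}
for k,p in px.items():
    xy=onz(T,np.array(p)/1.25,SZ[k][0])[:2]
    for c in(T,S): a=locate(c,k,xy);print(k,[np.round(v,4) for v in a])
# marks: dots
for c,pts in((T,[(311,185),(355,189),(398,193),(442,197)]),(S,[(541,286),(495,294),(446,302),(396,310)])):
    g=cv2.cvtColor(c["image"],cv2.COLOR_RGB2GRAY).astype(float)
    for p in pts:
        x,y=(np.array(p)/1.25).round().astype(int);w=np.clip(190-g[y-4:y+5,x-4:x+5],0,None)
        yy,xx=np.mgrid[y-4:y+5,x-4:x+5];q=((w*xx).sum()/w.sum(),(w*yy).sum()/w.sum())
        print("mark",np.round(q,2),np.round(onz(c,q,.01),4))
# fourfold crop
tiles=[]
for k,p in [*px.items(),("pink",(464,330))]:
    x,y=(np.array(p)/1.25).astype(int);tiles.append(cv2.resize(T["image"][y-20:y+20,x-20:x+20,::-1],(155,155)))
cv2.imwrite("pics/crop.png",np.hstack(tiles))
print(get_obs())
E
```

```text
xl [array([0.4511, 0.0769]), array([296.9544, 210.1162]), np.int32(241), np.float64(244.0736)]
xl [array([0.4398, 0.082 ]), array([353.4737, 152.8947]), np.int32(133), np.float64(280.6333)]
l [array([ 0.473 , -0.2808]), array([461.8077, 197.3242]), np.int32(182), np.float64(231.3191)]
l [array([ 0.4625, -0.2795]), array([184.8101, 202.5316]), np.int32(158), np.float64(319.1686)]
m [array([0.4591, 0.3132]), array([191.9437, 210.5775]), np.int32(142), np.float64(186.6646)]
m [array([0.4483, 0.3208]), array([447.5195, 146.4545]), np.int32(77), np.float64(183.8878)]
s [array([ 0.4261, -0.0843]), array([370.8603, 222.0588]), np.int32(136), np.float64(129.7441)]
s [array([ 0.4156, -0.0815]), array([278.4625, 178.1625]), np.int32(80), np.float64(182.2992)]
mark [248.77 147.84] [0.6159 0.1985 0.01  ]
mark [283.45 150.98] [0.606  0.1149 0.01  ]
mark [318.32 154.01] [0.5965 0.0312 0.01  ]
mark [353.18 157.11] [ 0.5869 -0.052   0.01  ]
mark [433.11 228.48] [0.6174 0.1991 0.01  ]
mark [395.62 234.9 ] [0.6077 0.1153 0.01  ]
mark [356.75 241.44] [0.598  0.0318 0.01  ]
mark [316.29 248.1 ] [ 0.5879 -0.0518  0.01  ]
{'clock': 0.8, 'joint_pos': array([-1.33497683e+00,  2.40555457e-01,  4.96982463e-03,  1.33521277e+00,
        1.31589507e-05,  1.57081669e+00]), 'joint_vel': array([-0.00144796, -0.0015223 ,  0.00045118, -0.00196065, -0.00090852,
       -0.00122468]), 'tau': array([-7.55656783e-04, -3.72153604e+01,  2.52678055e+01,  9.91195629e-04,
        1.56641208e-04,  1.25533631e-06]), 'eef_pos': array([ 0.11681915, -0.4861412 ,  0.23131719]), 'tool_rot': array([ 9.93057893e-01,  1.17626617e-01,  6.41149863e-06, -1.80626521e-06]), 'ft_force': array([-0.63268126,  0.12959829, -0.17323943]), 'ft_torque': array([-0.0285444 ,  0.01081955, -0.00771793]), 'grasp_force': 0.0, 'grip_width': 0.08568928882768977}
```

View pics/crop.png

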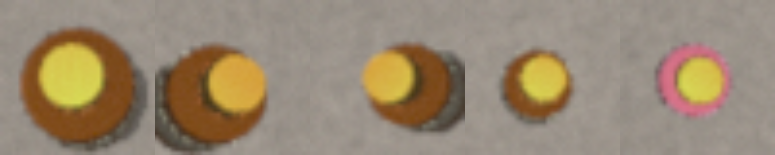

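The crop shows, left to right, XL, L, M and S as amber with gold caps, and the pink look-alike, which I leave alone. The cap mask mostly catches the top disc, so I refit with that.

```bash
sed -i 's/for z in(z0+H-.024,z0+H)/for z in((z0+H-.024,z0+H) if full else (z0+H,))/; s/rad=.045/full=False/' m.py
python3 - <<'E'
from m import *
T=np.load("top0.npy",allow_pickle=True).item();S=np.load("scene0.npy",allow_pickle=True).item()
px={"xl":(374,264),"l":(577,245),"m":(241,264),"s":(464,278)}
import m as mm
for k,p in px.items():
    xy=onz(T,np.array(p)/1.25,SZ[k][0])[:2]
    for c in(T,S): a=locate(c,k,xy);print(k,[np.round(v,4) for v in a])
    # whole-cap in scene with wider mask
    mm.capmask=lambda c:cv2.inRange(cv2.cvtColor(c["image"],cv2.COLOR_RGB2HSV),(13,130,110),(34,255,255))
    for c in(T,S): a=locate(c,k,xy,full=True);print(" full",[np.round(v,4) for v in a])
a=S["image"][140:172,338:368];print(cv2.cvtColor(a,cv2.COLOR_RGB2HSV)[4:30:2,15].tolist())
E
```

```text
xl [array([0.45  , 0.0762]), array([296.9544, 210.1162]), np.int32(241), np.float64(224.1115)]
xl [array([0.4535, 0.0757]), array([353.4737, 152.8947]), np.int32(133), np.float64(140.2971)]
 full [array([0.4457, 0.0736]), array([298.5274, 212.5774]), np.int32(620), np.float64(243.4631)]
 full [array([0.4409, 0.0816]), array([353.4894, 153.2482]), np.int32(141), np.float64(281.2242)]
l [array([ 0.4667, -0.2665]), array([456.7454, 199.6505]), np.int32(432), np.float64(183.3903)]
l [array([ 0.4763, -0.2781]), array([184.9212, 202.8909]), np.int32(165), np.float64(165.5034)]
 full [array([ 0.4682, -0.2695]), array([456.7454, 199.6505]), np.int32(432), np.float64(229.6887)]
 full [array([ 0.4635, -0.2794]), array([184.9212, 202.8909]), np.int32(165), np.float64(319.7369)]
m [array([0.4539, 0.3004]), array([196.1536, 212.232 ]), np.int32(306), np.float64(143.8363)]
m [array([0.4618, 0.31  ]), array([447.6753, 146.6234]), np.int32(77), np.float64(78.3519)]
 full [array([0.4552, 0.3037]), array([196.1536, 212.232 ]), np.int32(306), np.float64(185.6336)]
 full [array([0.449 , 0.3209]), array([447.6753, 146.6234]), np.int32(77), np.float64(184.0753)]
s [array([ 0.4225, -0.0796]), array([369.1934, 223.3538]), np.int32(212), np.float64(116.7983)]
s [array([ 0.4292, -0.0842]), array([278.4828, 178.3448]), np.int32(87), np.float64(83.2198)]
 full [array([ 0.4233, -0.0805]), array([369.1934, 223.3538]), np.int32(212), np.float64(129.2782)]
 full [array([ 0.4162, -0.0816]), array([278.4828, 178.3448]), np.int32(87), np.float64(182.469)]
[[12, 21, 159], [14, 18, 155], [19, 146, 196], [20, 178, 208], [20, 179, 208], [20, 175, 210], [20, 176, 212], [19, 174, 133], [19, 160, 99], [19, 166, 95], [19, 163, 97], [14, 161, 92], [14, 191, 128]]
```

```bash
python3 - <<'E'
from m import *
T=np.load("top0.npy",allow_pickle=True).item();S=np.load("scene0.npy",allow_pickle=True).item()
px={"xl":(374,264),"l":(577,245),"m":(241,264),"s":(464,278)}
for k,p in px.items():
    xy=onz(T,np.array(p)/1.25,SZ[k][0])[:2]
    print(k,[np.round(locate(c,k,xy)[0],4) for c in(T,S)])
save(S,"xlcrop.png",8,(330,140,375,210))
E
```

```text
xl [array([0.45  , 0.0762]), array([0.4535, 0.0757])]
l [array([ 0.4715, -0.2777]), array([ 0.4753, -0.2782])]
m [array([0.4578, 0.3098]), array([0.4611, 0.31  ])]
s [array([ 0.4252, -0.0834]), array([ 0.4287, -0.0841])]
```

View pics/xlcrop.png

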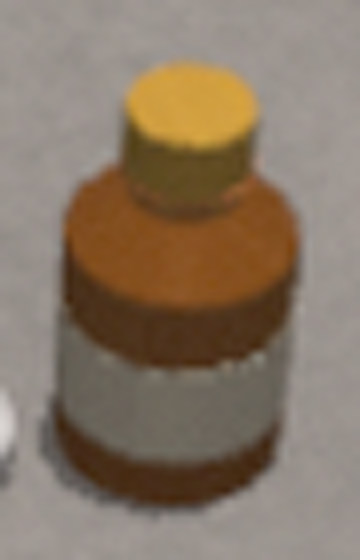

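>>> drive_tool --increments '[[[35, 20, 0], [0, 0, 7], 0.55], [[35, 20, 0], [0, 0, 7], 0.55], [[35, 20, 0], [0, 0, 7], 0.55], [[35, 20, 0], [0, 0, 7], 0.55], [[35, 20, 0], [0, 0, 7], 0.55], [[35, 20, 0], [0, 0, 7], 0.55], [[35, 20, 0], [0, 0, 7], 0.55], [[35, 20, 0], [0, 0, 7], 0.55]]'

```text
clock: 1.47
eef_pos: [0.3984, -0.3249, 0.2316]
tool_rot: [0.82, 0.573, 0.0, 0.0]
ft_force: [-0.1, -0.7, -0.1]
grip_width: 0.0472
grasp_force: 0.0
```

>>> drive_tool --increments '[[[25, 16, 0], [0, 0, 7], 0.55], [[25, 16, 0], [0, 0, 7], 0.55], [[25, 15, -20], [0, 0, 0], 0.55], [[0, 0, -35], [0, 0, 0], 0.55], [[0, 0, -35], [0, 0, 0], 0.55], [[0, 0, -10], [0, 0, 0], 0.55], [[0, 0, 0], [0, 0, 0], 0.55]]'

```text
clock: 2.05
eef_pos: [0.4694, -0.2776, 0.1279]
tool_rot: [0.746, 0.666, -0.001, -0.004]
ft_force: [-0.4, -0.3, -0.3]
grip_width: 0.0469
grasp_force: 0.0
```

```bash
python3 - <<'E'
from m import *
c=camera("scene");save(c,"a.png",6,(150,120,250,215))
E
```

```text
(no output)
```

View pics/a.png

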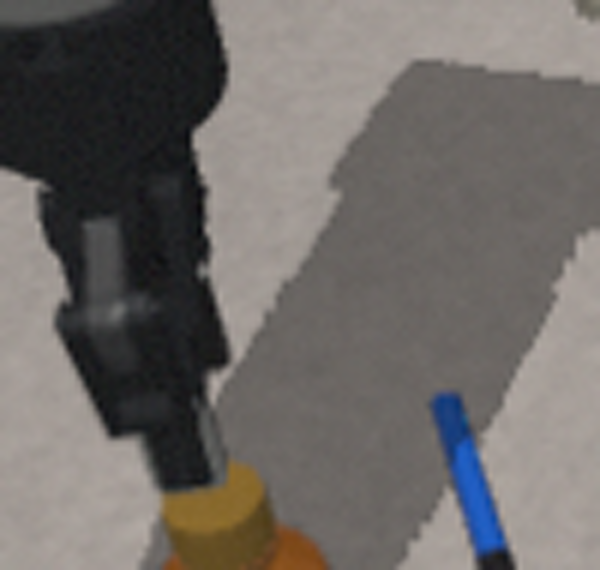

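>>> drive_tool --increments '[[[4, 0, -20], [0, 0, 0], 0.55], [[0, 0, -20], [0, 0, 0], 0.55], [[0, 0, -9], [0, 0, 0], 0.55], [[0, 0, 0], [0, 0, 0], 0.55], [[0, 0, 0], [0, 0, 0], 0.55]]'

```text
clock: 2.52
eef_pos: [0.4763, -0.2799, 0.0838]
tool_rot: [0.746, 0.666, 0.0, 0.001]
ft_force: [0.1, -0.6, -0.4]
grip_width: 0.0471
grasp_force: 0.0
```

>>> drive_tool --increments '[[[-2, 2, -4], [0, 0, 0], 0.55], [[0, 0, 0], [0, 0, 0], 0.0], [[0, 0, 0], [0, 0, 0], 0.0], [[0, 0, 0], [0, 0, 0], 0.0], [[0, 0, 0], [0, 0, 0], 0.0], [[0, 0, 0], [0, 0, 0], 0.0]]'

```text
clock: 3.02
eef_pos: [0.4741, -0.2775, 0.0795]
tool_rot: [0.746, 0.666, 0.0, 0.001]
ft_force: [-1.4, 0.2, 6.4]
grip_width: 0.0312
grasp_force: 59.8
```

```bash
python3 - <<'E'
from m import *
o=get_obs();print(o["eef_pos"],o["ft_force"],o["ft_torque"],o["grip_width"],o["grasp_force"])
c=camera("scene");save(c,"b.png",6,(150,120,250,255-40))
E
```

```text
[ 0.47413939 -0.2775282   0.07954095] [-1.35908568  0.21651295  6.41238098] [ 0.07767614  0.46686084 -0.00601752] 0.03124823438590287 59.812331199645996
```

View pics/b.png

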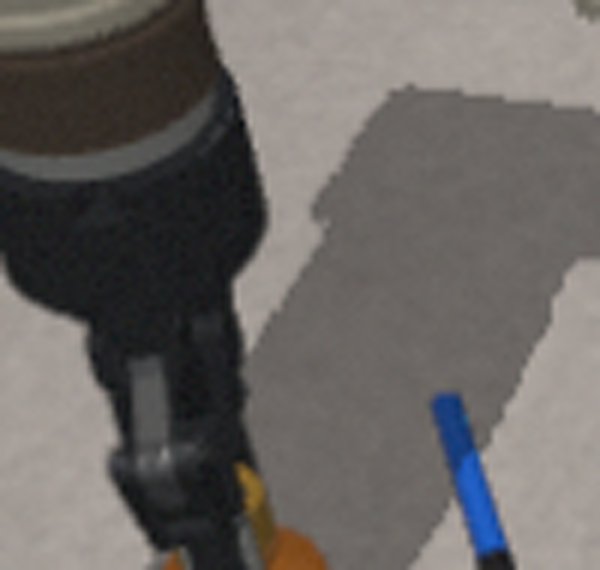

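>>> drive_tool --increments '[[[0, 0, 10], [0, 0, 0], 0.0], [[0, 0, 20], [0, 0, 0], 0.0], [[0, 5, 15], [0, 0, 0], 0.0], [[4, 12, 0], [0, 0, 0], 0.0], [[8, 20, 0], [0, 0, 0], 0.0], [[12, 28, 0], [0, 0, 0], 0.0], [[12, 30, 0], [0, 0, 0], 0.0], [[12, 30, 0], [0, 0, 0], 0.0]]'

```text
clock: 3.73
eef_pos: [0.5216, -0.1501, 0.1224]
tool_rot: [0.746, 0.666, -0.0, -0.001]
ft_force: [0.1, -0.6, -3.0]
grip_width: 0.0313
grasp_force: 59.7
```

>>> drive_tool --increments '[[[12, 30, 0], [0, 0, 0], 0.0], [[12, 30, 0], [0, 0, 0], 0.0], [[12, 30, 0], [0, 0, 0], 0.0], [[12, 30, 0], [0, 0, 0], 0.0], [[10, 26, 0], [0, 0, 0], 0.0], [[8, 18, 0], [0, 0, 0], 0.0], [[6, 12, 0], [0, 0, 0], 0.0], [[0, 0, 0], [0, 0, 0], 0.0]]'

```text
clock: 4.4
eef_pos: [0.5943, 0.0273, 0.1222]
tool_rot: [0.745, 0.668, 0.0, -0.001]
ft_force: [0.9, -0.1, -3.2]
grip_width: 0.0312
grasp_force: 59.8
```

>>> drive_tool --increments '[[[3, 5, -10], [0, 0, 0], 0.0], [[0, 0, -10], [0, 0, 0], 0.0], [[0, 0, 0], [0, 0, 0], 0.0], [[0, 0, 0], [0, 0, 0], 0.0], [[0, 0, 0], [0, 0, 0], 0.0]]'

```text
clock: 4.82
eef_pos: [0.5962, 0.0278, 0.1028]
tool_rot: [0.746, 0.665, -0.001, -0.0]
ft_force: [1.1, 0.6, -2.4]
grip_width: 0.0312
grasp_force: 59.9
```

```bash
python3 - <<'E'
from m import *
c=camera("scene");save(c,"c.png",6,(300,150,400,250))
E
```

```text
(no output)
```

View pics/c.png

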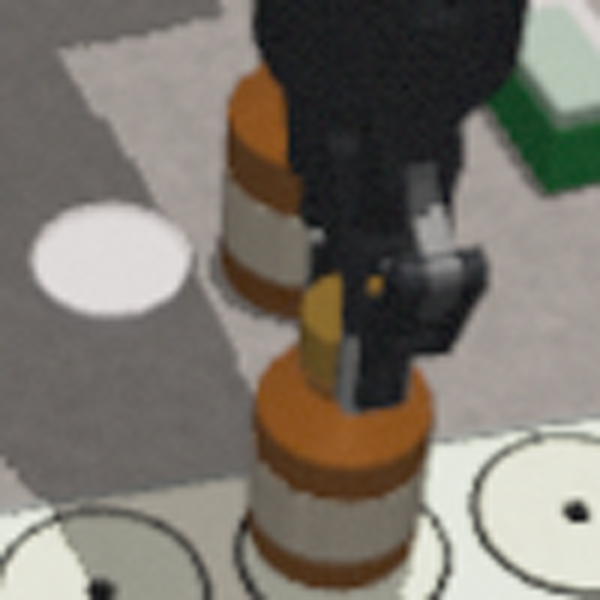

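The L bottle hangs upright over its circle, with its base at about (330,580) in the crop. I lower it the rest of the way.

>>> drive_tool --increments '[[[1, 4, -4], [0, 0, 0], 0.0], [[0, 0, -4], [0, 0, 0], 0.0], [[0, 0, -3], [0, 0, 0], 0.0], [[0, 0, -1], [0, 0, 0], 0.0], [[0, 0, 0], [0, 0, 0], 0.0], [[0, 0, 0], [0, 0, 0], 0.0]]'

```text
clock: 5.37
eef_pos: [0.5977, 0.0328, 0.0912]
tool_rot: [0.746, 0.666, -0.0, -0.0]
ft_force: [0.4, -0.1, -2.1]
grip_width: 0.0312
grasp_force: 59.9
```

>>> drive_tool --increments '[[[0, 0, -1], [0, 0, 0], 0.0], [[0, 0, -1], [0, 0, 0], 0.0], [[0, 0, 0], [0, 0, 0], 0.0]]'

```text
clock: 5.62
eef_pos: [0.598, 0.0329, 0.0896]
tool_rot: [0.746, 0.666, 0.0, 0.0]
ft_force: [-0.2, 0.5, -1.9]
grip_width: 0.0311
grasp_force: 60.1
```

>>> drive_tool --increments '[[[0, 0, -1], [0, 0, 0], 0.0], [[0, 0, -1], [0, 0, 0], 0.0], [[0, 0, 0], [0, 0, 0], 0.0]]'

```text
clock: 5.87
eef_pos: [0.5981, 0.0329, 0.0896]
tool_rot: [0.746, 0.666, 0.001, 0.001]
ft_force: [-3.7, -0.2, 8.8]
grip_width: 0.0314
grasp_force: 60.9
```

>>> drive_tool --increments '[[[0, 0, 1], [0, 0, 0], 0.0], [[0, 0, 0], [0, 0, 0], 0.42], [[0, 0, 0], [0, 0, 0], 0.5], [[0, 0, 0], [0, 0, 0], 0.55], [[0, 0, 0], [0, 0, 0], 0.55], [[0, 0, 5], [0, 0, 0], 0.55], [[0, 0, 20], [0, 0, 0], 0.55], [[0, 0, 35], [0, 0, 0], 0.55]]'

```text
clock: 6.53
eef_pos: [0.5947, 0.0327, 0.1447]
tool_rot: [0.746, 0.666, -0.004, -0.003]
ft_force: [0.1, 0.1, -1.6]
grip_width: 0.047
grasp_force: 0.0
```

>>> drive_tool --increments '[[[-10, 3, 15], [0, 0, 0], 0.65], [[-25, 8, 0], [0, 0, 0], 0.65], [[-32, 10, 0], [0, 0, 0], 0.65], [[-32, 10, 0], [0, 0, 0], 0.65], [[-26, 8, 0], [0, 0, 0], 0.65], [[-14, 4, 0], [0, 0, 0], 0.65], [[-5, 0, 0], [0, 0, 0], 0.65], [[0, 0, 0], [0, 0, 0], 0.65]]'

```text
clock: 7.2
eef_pos: [0.4533, 0.076, 0.1639]
tool_rot: [0.746, 0.666, 0.0, 0.0]
ft_force: [0.0, -0.8, -0.7]
grip_width: 0.0555
grasp_force: 0.0
```

```bash
python3 - <<'E'
from m import *
o=get_obs();print(o["eef_pos"])
c=camera("scene");t=camera("top");save(c,"d.png",5,(310,110,430,230))
print(locate(t,"l",(.5973,.0315),.01),locate(c,"l",(.5973,.0315),.01))
E
```

```text
[0.45326333 0.07595538 0.16391687]
(array([0.5961767 , 0.03213746]), array([316.56043956, 143.13186813]), np.int32(182), 175.54596108105034) (array([0.59920565, 0.03172937]), array([360.77325581, 206.30232558]), np.int32(172), 175.03271905425936)
```

View pics/d.png

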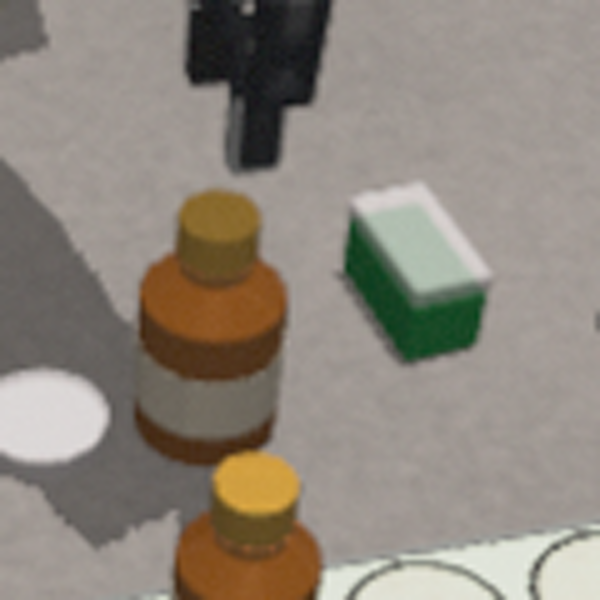

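L stands within about 1 mm of its circle's centre, and the fingers are over the XL cap, which is at (218,215) in the crop. I go down and grip it.

>>> drive_tool --increments '[[[-1, 0, -30], [0, 0, 0], 0.65], [[0, 0, -22], [0, 0, 0], 0.65], [[0, 0, -14], [0, 0, 0], 0.65], [[0, 0, 0], [0, 0, 0], 0.65], [[0, 0, 0], [0, 0, 0], 0.65], [[0, 0, 0], [0, 0, 0], 0.65]]'

```text
clock: 7.8
eef_pos: [0.4543, 0.0758, 0.098]
tool_rot: [0.746, 0.666, 0.001, 0.0]
ft_force: [-1.4, -0.1, 0.6]
grip_width: 0.0551
grasp_force: 0.0
```

>>> drive_tool --increments '[[[-2, 0, 0], [0, 0, 0], 0.55], [[0, 0, 0], [0, 0, 0], 0.0], [[0, 0, 0], [0, 0, 0], 0.0], [[0, 0, 0], [0, 0, 0], 0.0], [[0, 0, 0], [0, 0, 0], 0.0], [[0, 0, 0], [0, 0, 0], 0.0]]'

```text
clock: 8.3
eef_pos: [0.4517, 0.076, 0.0987]
tool_rot: [0.746, 0.666, 0.001, 0.001]
ft_force: [-2.0, 0.1, 5.8]
grip_width: 0.0337
grasp_force: 60.3
```

>>> drive_tool --increments '[[[0, 0, 10], [0, 0, 0], 0.0], [[0, 0, 20], [0, 0, 0], 0.0], [[0, -8, 10], [0, 0, 0], 0.0], [[0, -20, 0], [0, 0, 0], 0.0], [[0, -28, 0], [0, 0, 0], 0.0], [[5, -28, 0], [0, 0, 0], 0.0], [[14, -24, 0], [0, 0, 0], 0.0], [[22, -14, 0], [0, 0, 0], 0.0]]'

```text
clock: 8.97
eef_pos: [0.4898, -0.0483, 0.137]
tool_rot: [0.747, 0.665, -0.001, -0.001]
ft_force: [0.7, 0.4, -2.3]
grip_width: 0.0342
grasp_force: 60.5
```

>>> drive_tool --increments '[[[28, -6, 0], [0, 0, 0], 0.0], [[28, 0, 0], [0, 0, 0], 0.0], [[22, 0, 0], [0, 0, 0], 0.0], [[12, 0, 0], [0, 0, 0], 0.0], [[5, 0, 0], [0, 0, 0], 0.0], [[0, 0, -8], [0, 0, 0], 0.0], [[0, 0, -8], [0, 0, 0], 0.0], [[0, 0, 0], [0, 0, 0], 0.0]]'

```text
clock: 9.63
eef_pos: [0.5838, -0.0519, 0.1185]
tool_rot: [0.746, 0.666, -0.002, -0.002]
ft_force: [-1.0, -0.9, -2.7]
grip_width: 0.034
grasp_force: 60.6
```

>>> drive_tool --increments '[[[0, 0, 0], [0, 0, 0], 0.0], [[0, 0, 0], [0, 0, 0], 0.0]]'

```text
clock: 9.8
eef_pos: [0.5859, -0.0521, 0.1212]
tool_rot: [0.746, 0.666, -0.0, -0.0]
ft_force: [0.2, 0.2, -1.7]
grip_width: 0.0343
grasp_force: 60.6
```

>>> drive_tool --increments '[[[2, 0, -4], [0, 0, 0], 0.0], [[0, 0, -4], [0, 0, 0], 0.0], [[0, 0, -2], [0, 0, 0], 0.0], [[0, 0, 0], [0, 0, 0], 0.0], [[0, 0, 0], [0, 0, 0], 0.0]]'

```text
clock: 10.22
eef_pos: [0.5886, -0.0522, 0.111]
tool_rot: [0.746, 0.666, -0.0, -0.0]
ft_force: [-0.7, -0.4, -2.5]
grip_width: 0.0342
grasp_force: 60.6
```

```bash
python3 - <<'E'
from m import *
o=get_obs();print(o["eef_pos"],o["ft_force"],o["ft_torque"])
c=camera("scene");save(c,"e.png",5,(270,160,390,280))
E
```

```text
[ 0.58855713 -0.05215084  0.11103845] [-0.67279987 -0.3581972  -2.51747764] [ 0.03918047 -0.01259044 -0.01890324]
```

View pics/e.png

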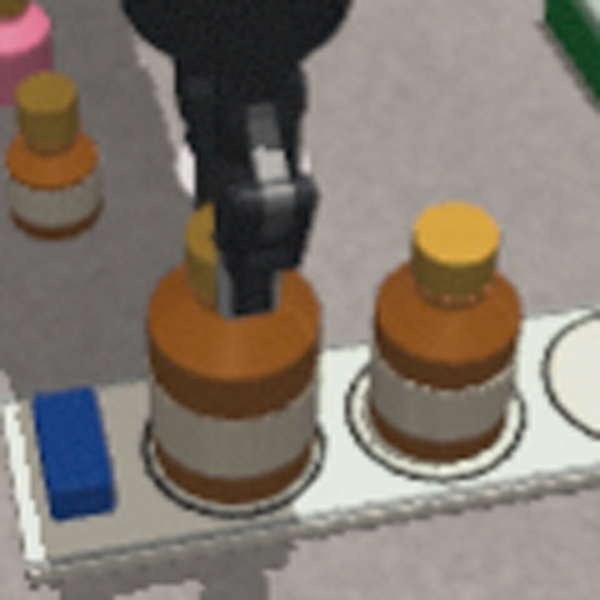

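XL is upright, about 2 mm above the centre of the circle beside the blue block (base at (235,490) in the crop). L stands well centred next to it.

>>> drive_tool --increments '[[[-0.5, 0, -1], [0, 0, 0], 0.0], [[0, 0, -1], [0, 0, 0], 0.0], [[0, 0, -1], [0, 0, 0], 0.0], [[0, 0, 0], [0, 0, 0], 0.0]]'

```text
clock: 10.6
eef_pos: [0.5884, -0.0522, 0.1088]
tool_rot: [0.746, 0.666, 0.0, 0.0]
ft_force: [-0.4, 0.6, 0.4]
grip_width: 0.034
grasp_force: 60.9
```

>>> drive_tool --increments '[[[0, 0, -1], [0, 0, 0], 0.0], [[0, 0, 0], [0, 0, 0], 0.0]]'

```text
clock: 10.77
eef_pos: [0.5884, -0.0522, 0.1088]
tool_rot: [0.746, 0.666, 0.0, 0.0]
ft_force: [-2.7, 0.1, 5.8]
grip_width: 0.0335
grasp_force: 61.5
```

>>> drive_tool --increments '[[[0, 0, 0.5], [0, 0, 0], 0.0], [[0, 0, 0], [0, 0, 0], 0.45], [[0, 0, 0], [0, 0, 0], 0.55], [[0, 0, 0], [0, 0, 0], 0.65], [[0, 0, 0], [0, 0, 0], 0.65], [[0, 0, 5], [0, 0, 0], 0.65], [[0, 0, 20], [0, 0, 0], 0.65], [[0, 0, 30], [0, 0, 0], 0.65]]'

```text
clock: 11.43
eef_pos: [0.586, -0.0519, 0.1603]
tool_rot: [0.746, 0.666, -0.002, -0.003]
ft_force: [0.4, -0.4, 0.1]
grip_width: 0.0557
grasp_force: 0.0
```

>>> drive_tool --increments '[[[-12, -2, 0], [0, 0, 0], 0.5], [[-28, -6, 0], [0, 0, 0], 0.5], [[-32, -6, 0], [0, 0, 0], 0.5], [[-32, -6, 0], [0, 0, 0], 0.5], [[-28, -6, -10], [0, 0, 0], 0.5], [[-20, -4, -20], [0, 0, 0], 0.5], [[-9, -2, -20], [0, 0, 0], 0.5], [[0, 0, 0], [0, 0, 0], 0.5]]'

```text
clock: 12.1
eef_pos: [0.4223, -0.0838, 0.1102]
tool_rot: [0.746, 0.665, -0.002, -0.003]
ft_force: [-1.1, 0.1, 0.2]
grip_width: 0.0428
grasp_force: 0.0
```

>>> drive_tool --increments '[[[0, 0, 0], [0, 0, 0], 0.5]]'

```text
clock: 12.18
eef_pos: [0.4268, -0.0842, 0.1129]
tool_rot: [0.746, 0.666, -0.0, -0.0]
ft_force: [0.7, -0.3, 0.6]
grip_width: 0.0428
grasp_force: 0.0
```

```bash
python3 - <<'E'
from m import *
o=get_obs();print(o["eef_pos"])
c=camera("scene");t=camera("top");save(c,"f.png",5,(250,110,370,230))
print(locate(t,"xl",(.5874,-.052),.01),locate(c,"xl",(.5874,-.052),.01))
print(locate(c,"s",(.427,-.084)))
E
```

```text
[ 0.42683841 -0.08415618  0.11290655]
(array([ 0.58696272, -0.05236493]), array([355.98222222, 144.46666667]), np.int32(225), 217.1842624261044) (array([ 0.59034337, -0.05277046]), array([316.14883721, 207.38139535]), np.int32(215), 225.16729246941395)
(array([ 0.53686305, -0.03509919]), array([316.14883721, 207.38139535]), np.int32(215), 103.03788243210874)
```

View pics/f.png

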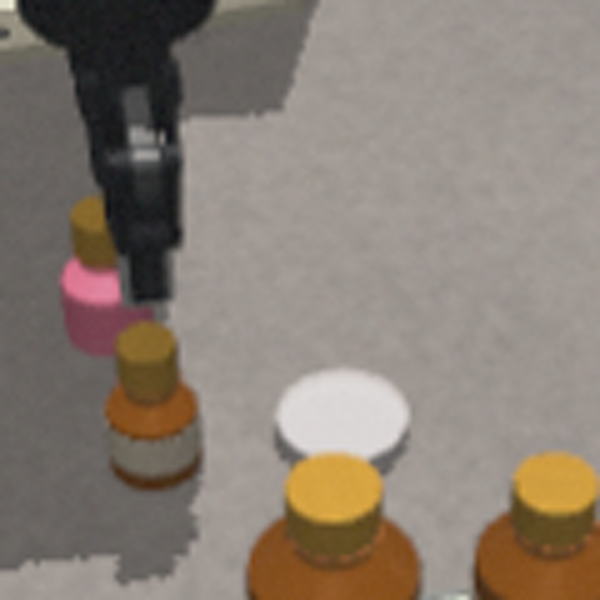

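XL is about 1 mm off centre. S is directly under the fingers, with its cap at (147,360) in the crop, and the pink look-alike is clear behind it.

>>> drive_tool --increments '[[[0, 0, -30], [0, 0, 0], 0.5], [[0, 0, -20], [0, 0, 0], 0.5], [[0, 0, -12], [0, 0, 0], 0.5], [[-1, 0, 0], [0, 0, 0], 0.5], [[0, 0, 0], [0, 0, 0], 0.5], [[0, 0, 0], [0, 0, 0], 0.5]]'

```text
clock: 12.78
eef_pos: [0.4282, -0.0843, 0.0521]
tool_rot: [0.746, 0.666, 0.001, 0.001]
ft_force: [-0.0, -0.7, -0.0]
grip_width: 0.0428
grasp_force: 0.0
```

>>> drive_tool --increments '[[[-1, 0, -1], [0, 0, 0], 0.45], [[0, 0, 0], [0, 0, 0], 0.3], [[0, 0, 0], [0, 0, 0], 0.0], [[0, 0, 0], [0, 0, 0], 0.0], [[0, 0, 0], [0, 0, 0], 0.0], [[0, 0, 0], [0, 0, 0], 0.0]]'

```text
clock: 13.28
eef_pos: [0.4265, -0.0844, 0.051]
tool_rot: [0.746, 0.666, 0.001, 0.001]
ft_force: [0.3, 0.7, 5.9]
grip_width: 0.0249
grasp_force: 58.8
```

>>> drive_tool --increments '[[[0, 0, 15], [0, 0, 0], 0.0], [[0, 5, 25], [0, 0, 0], 0.0], [[5, 15, 20], [0, 0, 0], 0.0], [[12, 26, 0], [0, 0, 0], 0.0], [[16, 30, 0], [0, 0, 0], 0.0], [[16, 32, 0], [0, 0, 0], 0.0], [[14, 32, 0], [0, 0, 0], 0.0], [[8, 32, 0], [0, 0, 0], 0.0]]'

```text
clock: 13.95
eef_pos: [0.4975, 0.0894, 0.1099]
tool_rot: [0.746, 0.666, 0.0, 0.0]
ft_force: [0.9, 0.6, -0.3]
grip_width: 0.0251
grasp_force: 59.3
```

>>> drive_tool --increments '[[[6, 32, 0], [0, 0, 0], 0.0], [[8, 32, 0], [0, 0, 0], 0.0], [[16, 24, 0], [0, 0, 0], 0.0], [[22, 14, 0], [0, 0, 0], 0.0], [[26, 8, 0], [0, 0, 0], 0.0], [[22, 1, 0], [0, 0, 0], 0.0], [[14, 0, -10], [0, 0, 0], 0.0], [[6, 0, -20], [0, 0, 0], 0.0]]'

```text
clock: 14.62
eef_pos: [0.6204, 0.1998, 0.0818]
tool_rot: [0.746, 0.666, 0.003, 0.002]
ft_force: [-0.4, 0.2, 0.1]
grip_width: 0.0251
grasp_force: 59.3
```

>>> drive_tool --increments '[[[0, 0, -10], [0, 0, 0], 0.0], [[0, 0, 0], [0, 0, 0], 0.0], [[0, 0, 0], [0, 0, 0], 0.0], [[0, 0, 0], [0, 0, 0], 0.0]]'

```text
clock: 14.95
eef_pos: [0.6158, 0.1988, 0.0703]
tool_rot: [0.746, 0.666, -0.0, -0.0]
ft_force: [0.4, -0.2, -0.5]
grip_width: 0.025
grasp_force: 59.2
```

>>> drive_tool --increments '[[[0.5, 0, -4], [0, 0, 0], 0.0], [[0, 0, -3], [0, 0, 0], 0.0], [[0, 0, -1], [0, 0, 0], 0.0], [[0, 0, -1], [0, 0, 0], 0.0], [[0, 0, 0], [0, 0, 0], 0.0], [[0, 0, 0], [0, 0, 0], 0.0]]'

```text
clock: 15.45
eef_pos: [0.6168, 0.1989, 0.0611]
tool_rot: [0.746, 0.666, 0.0, -0.0]
ft_force: [-0.2, 0.2, 0.1]
grip_width: 0.025
grasp_force: 59.3
```

>>> drive_tool --increments '[[[0, 0, -1], [0, 0, 0], 0.0], [[0, 0, -0.5], [0, 0, 0], 0.0], [[0, 0, 0], [0, 0, 0], 0.0]]'

```text
clock: 15.7
eef_pos: [0.617, 0.199, 0.061]
tool_rot: [0.746, 0.666, 0.001, 0.0]
ft_force: [-2.4, -0.9, 7.2]
grip_width: 0.0251
grasp_force: 60.3
```

>>> drive_tool --increments '[[[0, 0, 0.5], [0, 0, 0], 0.0], [[0, 0, 0], [0, 0, 0], 0.36], [[0, 0, 0], [0, 0, 0], 0.45], [[0, 0, 0], [0, 0, 0], 0.5], [[0, 0, 0], [0, 0, 0], 0.5], [[0, 0, 5], [0, 0, 0], 0.5], [[0, 0, 25], [0, 0, 0], 0.5], [[0, 0, 30], [0, 0, 0], 0.53]]'

```text
clock: 16.37
eef_pos: [0.6147, 0.1981, 0.1175]
tool_rot: [0.746, 0.666, -0.003, -0.001]
ft_force: [0.5, 0.3, -0.1]
grip_width: 0.0454
grasp_force: 0.0
```

>>> drive_tool --increments '[[[-10, 7, 15], [0, 0, 0], 0.53], [[-28, 20, 0], [0, 0, 0], 0.53], [[-32, 23, 0], [0, 0, 0], 0.53], [[-32, 23, 0], [0, 0, 0], 0.53], [[-28, 20, 0], [0, 0, 0], 0.53], [[-18, 12, 0], [0, 0, 0], 0.53], [[-9, 6, 0], [0, 0, 0], 0.53], [[0, 0, 0], [0, 0, 0], 0.53]]'

```text
clock: 17.03
eef_pos: [0.4576, 0.3113, 0.1352]
tool_rot: [0.745, 0.667, -0.0, -0.0]
ft_force: [0.9, -0.8, -0.3]
grip_width: 0.0456
grasp_force: 0.0
```

>>> drive_tool --increments '[[[0, 0, 0], [0, 0, 0], 0.53]]'

```text
clock: 17.12
eef_pos: [0.46, 0.3101, 0.1352]
tool_rot: [0.746, 0.666, 0.0, 0.0]
ft_force: [-0.5, -0.0, -0.0]
grip_width: 0.0454
grasp_force: 0.0
```

```bash
python3 - <<'E'
from m import *
o=get_obs();print(o["eef_pos"],o["joint_pos"])
c=camera("scene");t=camera("top");save(c,"g.png",4,(340,90,480,240))
print(locate(t,"s",(.6166,.1988),.01),locate(c,"s",(.6166,.1988),.01))
E
```

```text
[0.45998122 0.31009422 0.13517504] [ 5.93528038e-01  4.05069653e-01 -1.96827234e-02  1.14499240e+00
 -6.68457859e-04  2.27661634e+00]
(array([0.6155343, 0.199405 ]), array([242.69902913, 140.21359223]), np.int32(103), 108.72130667697638) (array([0.6195528 , 0.19935527]), array([440.85416667, 205.375     ]), np.int32(96), 100.19402214162983)
```

View pics/g.png

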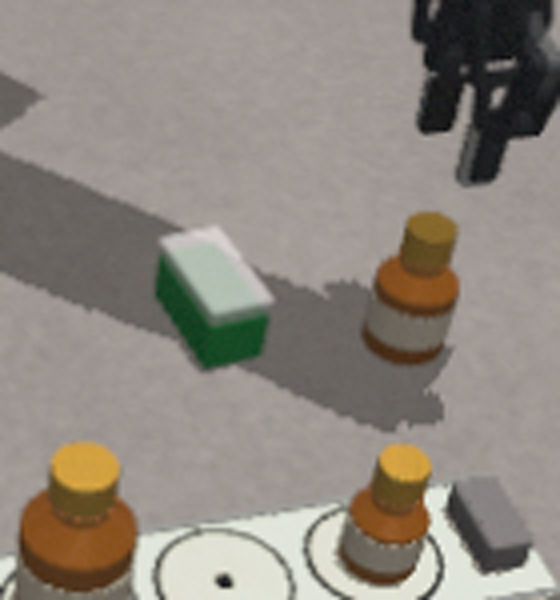

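S stands centred beside the grey block. M is under the fingers, with its cap at (430,240) in the crop.

>>> drive_tool --increments '[[[0, 0, -33], [0, 0, 0], 0.53], [[0, 0, -22], [0, 0, 0], 0.53], [[0, 0, -12], [0, 0, 0], 0.53], [[0, 0, -2], [0, 0, 0], 0.53], [[0, 0, 0], [0, 0, 0], 0.53], [[0, 0, 0], [0, 0, 0], 0.53]]'

```text
clock: 17.72
eef_pos: [0.4611, 0.3096, 0.0664]
tool_rot: [0.747, 0.665, 0.001, 0.0]
ft_force: [-0.8, -0.2, 1.0]
grip_width: 0.0455
grasp_force: 0.0
```

>>> drive_tool --increments '[[[-1.5, 0, 0], [0, 0, 0], 0.45], [[0, 0, 0], [0, 0, 0], 0.3], [[0, 0, 0], [0, 0, 0], 0.0], [[0, 0, 0], [0, 0, 0], 0.0], [[0, 0, 0], [0, 0, 0], 0.0], [[0, 0, 0], [0, 0, 0], 0.0]]'

```text
clock: 18.22
eef_pos: [0.4595, 0.3105, 0.0674]
tool_rot: [0.746, 0.666, 0.002, 0.0]
ft_force: [0.1, 0.0, 5.8]
grip_width: 0.0281
grasp_force: 59.6
```

>>> drive_tool --increments '[[[0, 0, 15], [0, 0, 0], 0.0], [[0, -5, 25], [0, 0, 0], 0.0], [[0, -18, 20], [0, 0, 0], 0.0], [[0, -28, 0], [0, 0, 0], 0.0], [[2, -32, 0], [0, 0, 0], 0.0], [[6, -32, 0], [0, 0, 0], 0.0], [[8, -32, 0], [0, 0, 0], 0.0], [[16, -26, 0], [0, 0, 0], 0.0]]'

```text
clock: 18.88
eef_pos: [0.4881, 0.1348, 0.1254]
tool_rot: [0.746, 0.666, -0.001, -0.001]
ft_force: [-0.1, 0.2, -1.9]
grip_width: 0.0279
grasp_force: 59.5
```

>>> drive_tool --increments '[[[24, -16, 0], [0, 0, 0], 0.0], [[28, -6, 0], [0, 0, 0], 0.0], [[28, 0, 0], [0, 0, 0], 0.0], [[22, 0, 0], [0, 0, 0], 0.0], [[13, 0, -10], [0, 0, 0], 0.0], [[0, 0, -15], [0, 0, 0], 0.0], [[0, 0, -12], [0, 0, 0], 0.0], [[0, 0, 0], [0, 0, 0], 0.0]]'

```text
clock: 19.55
eef_pos: [0.6027, 0.1144, 0.0849]
tool_rot: [0.746, 0.666, -0.003, -0.002]
ft_force: [-0.3, -0.0, -2.9]
grip_width: 0.0281
grasp_force: 59.7
```

>>> drive_tool --increments '[[[0, 0, 0], [0, 0, 0], 0.0], [[0, 0, 0], [0, 0, 0], 0.0]]'

```text
clock: 19.72
eef_pos: [0.6053, 0.115, 0.0892]
tool_rot: [0.746, 0.666, 0.0, -0.0]
ft_force: [0.6, 0.2, -1.0]
grip_width: 0.0279
grasp_force: 59.7
```

>>> drive_tool --increments '[[[1, 0.5, -4], [0, 0, 0], 0.0], [[0, 0, -4], [0, 0, 0], 0.0], [[0, 0, -2], [0, 0, 0], 0.0], [[0, 0, -1], [0, 0, 0], 0.0], [[0, 0, 0], [0, 0, 0], 0.0], [[0, 0, 0], [0, 0, 0], 0.0]]'

```text
clock: 20.22
eef_pos: [0.6063, 0.1153, 0.0778]
tool_rot: [0.746, 0.666, 0.0, 0.0]
ft_force: [0.1, 0.1, -1.7]
grip_width: 0.0282
grasp_force: 59.7
```

>>> drive_tool --increments '[[[0, 0, -1], [0, 0, 0], 0.0], [[0, 0, -0.5], [0, 0, 0], 0.0], [[0, 0, 0], [0, 0, 0], 0.0]]'

```text
clock: 20.47
eef_pos: [0.6066, 0.1153, 0.0774]
tool_rot: [0.746, 0.666, 0.0, 0.0]
ft_force: [-1.9, -1.3, 5.1]
grip_width: 0.0278
grasp_force: 60.3
```

>>> drive_tool --increments '[[[0, 0, 0.5], [0, 0, 0], 0.0], [[0, 0, 0], [0, 0, 0], 0.38], [[0, 0, 0], [0, 0, 0], 0.48], [[0, 0, 0], [0, 0, 0], 0.53], [[0, 0, 0], [0, 0, 0], 0.53], [[0, 0, 5], [0, 0, 0], 0.53], [[0, 0, 25], [0, 0, 0], 0.53], [[0, 0, 35], [0, 0, 0], 0.53]]'

```text
clock: 21.13
eef_pos: [0.6035, 0.1148, 0.1388]
tool_rot: [0.746, 0.666, -0.004, -0.002]
ft_force: [0.7, 0.3, 0.3]
grip_width: 0.0449
grasp_force: 0.0
```

>>> drive_tool --increments '[[[-20, 0, 20], [0, 0, 0], 0.53], [[-35, 0, 20], [0, 0, 0], 0.53], [[-35, 0, 0], [0, 0, 0], 0.53], [[-35, 0, 0], [0, 0, 0], 0.53], [[-20, 0, 0], [0, 0, 0], 0.53], [[0, 0, 0], [0, 0, 0], 0.53], [[0, 0, 0], [0, 0, 0], 0.53], [[0, 0, 0], [0, 0, 0], 0.53]]'

```text
clock: 21.8
eef_pos: [0.4624, 0.1156, 0.1825]
tool_rot: [0.746, 0.666, 0.001, 0.001]
ft_force: [0.8, -0.0, 0.6]
grip_width: 0.045
grasp_force: 0.0
```

```bash
python3 - <<'E'
from m import *
c=camera("scene");t=camera("top");save(c,"z.png",4,(270,160,470,280))
for k,p in zip(("xl","l","m","s"),((.5874,-.0519),(.5973,.0315),(.6068,.1151),(.6166,.1988))):
    print(k,[np.round((locate(x,k,p,.01)[0]-p)*1000,1) for x in(t,c)])
E
```

```text
xl [array([-0.3, -0.3]), array([ 3. , -0.9])]
l [array([-1.1,  0.5]), array([1.9, 0.7])]
m [array([-2.7,  0.1]), array([ 1.8, -0.3])]
s [array([ -8.3, -81.8]), array([3.1, 0.5])]
```

View pics/z.png

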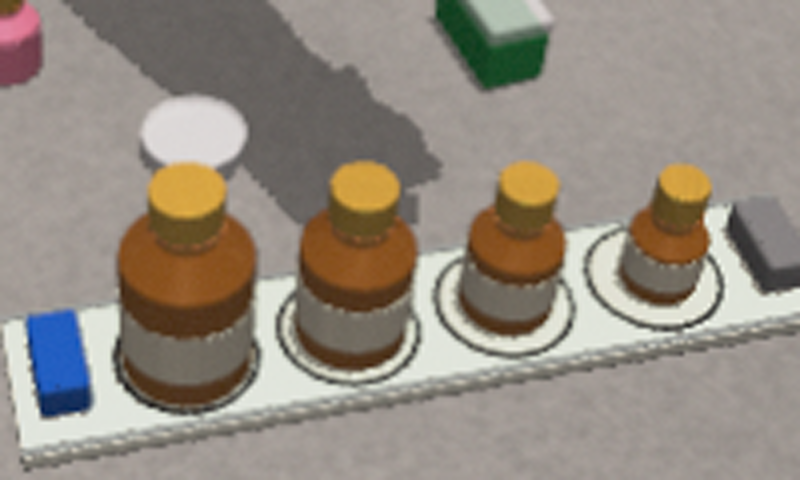

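All four stand upright and centred from the blue block to the grey one, largest to smallest, with bases from (185,395) to (660,290) in the crop. The one odd top-view reading for S comes from its mask being hidden by the arm; the scene view puts it 3 mm off.

```bash
python3 -c "
from workcell import job_done;print(job_done())"
```

```text
the job is handed in; nothing more can be done
None
```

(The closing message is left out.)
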